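Sweep castor washers through the gate into the tray slot

ROBOT

A 6-joint arm with a two-finger parallel gripper is mounted at the origin on the work surface. World frame = base frame: x ahead of the robot, y to its left, z up, the work surface at z = 0. Lengths are in m, angles in rad, forces in N, time in s.
With the tool pointing down it reaches from about 0.35 to 1 m from the base axis. Payload 7.1 kg.
Tool frame: the origin (TCP) lies at the centre of the arm's flange, where the gripper is bolted on; the fingertips stand 173 mm ahead of it and the grasp point (between the pads) lies 155 mm ahead of it (bot.finger_overhang is the distance from the TCP to the fingertips, in m); z points along the fingers, x is the direction in which the jaws open and shut, and the axes are right-handed (so a half turn about z gives the same grasp; the last joint's range is limited). The gripper opens to 85 mm and grips with 20 to 120 N. Pads are 22 mm wide; open, the fingers measure 114 mm over their backs; the gripper's body (76 mm by 85 mm) begins 54 mm behind the grasp point. The pads swing forward as they close: fully open they stand 13 mm farther back than shut.
Start: joints at [1.261, 0.423, 1.63, -0, 1.089, -0.019], TCP at [0.179, 0.599, 0.405] pointing down, gripper open.
Joint ranges: [-3, 3], [-0.9, 2.11], [0.09, 2.58], [-1.31, 4.45], [0.11, 2.69], [-2.54, 2.54]. Speed limits (rad/s): [2.39, 2.39, 3.01, 3.14, 3.14, 3.14].

INTERFACE

Orientations are given as a rotation vector (axis times angle).
In Python, from bench import bot, viewer, spotter gives the robot as it stands.
- The arm moves only by the shell command python3 -m creep 'ROWS' [OPENING] [FORCE]. ROWS is JSON, a list of rows, each a list of 4 numbers: the shift along the tool's x, y, z in mm, then the turn about the tool's z in degrees. In form: [[x, y, z, turn], ...]. A call has 1 to 5 rows; each row shifts and turns the commanded pose from where the row before left it, along the tool's axes as they then stand; what a row does not reach is not made up. A row lasts 1/10 s, in which the tool goes at most 50 mm and 8.59 degrees, less where a joint would pass 70% of its speed; a pose out of reach is approached as far as the arm can. A call is refused whole if a number of a shift passes 50 or a number of a turn 8.59, either way. A call with a gripper value outside its range is refused whole. OPENING is the finger opening in mm, from 0 to 85.4, set as the call begins (- or left out, the last holds). The fingers move at their own pace and stop on an object; FORCE is the grip in N (left out, the last holds). Time passes only in rows, so rows that do not move let the fingers close. It gives the time, the measured TCP pose, the force and the opening at its end, in the units of the state.
- bot.get_obs(): the state, without advancing time (a new reading comes with each control period).
- viewer.get_image(name): name is "side" or "top"; returns the picture (400x640x3 uint8, red, green, blue); there is no depth.
- viewer.calibration(name): a dict with "vfov" (degrees; the focal length in pixels is half the picture's height over the tangent of half this angle, whatever the lens; pixels are square), "cx", "cy" (the principal point, pixels), "xyz" and "rotation" of the camera in the world. Camera axes: x right, y down, z forward; pixel columns grow to the right and rows downward; lengths in m; the calibration is good to about 2 mm. A picture is of the moment at which its call begins. calibration takes no time and is no camera call.
- bot.close_job(): hands the job in, once; it reports no verdict.
Trained networks look in the newest picture that a camera, given by its name, has taken for a name from the list of things; names that differ only in an ending like _2 or _b are one class to them, and where a whole thing is asked for, a point or a joint stands for the part that bears it (a point fixed in the world has none). Each returns a list of dicts, best first, with "score" (0 to 1); they miss things now and then, are a little off and sometimes report something else, mostly with a low value. They report only what shows in the picture. A call takes as long as a camera call. They do not tell look-alikes from the thing itself.
- spotter.search_frame(camera, query): "xy" ([column, row] in pixels, amid what is visible of it).
- spotter.trace(camera, query): "region" (400x640 bool, what is visible of it) and "xy" ([column, row] in pixels, amid what is visible of it).
The state is a dict: "t": time; "q": joint angles; "joint_velocities": joint speeds; "tau": joint torques, N m; "eef_pos": TCP position; "tool_rot": TCP orientation; "wrist_force": force on the tool from outside, world axes, zero at the start; "wrist_torque": the same for the moment, N m; "grip_width": finger opening in m.
Only numpy, scipy, OpenCV 4.12 (cv2) and the standard library are available. Lean on these libraries where they do the work, as an engineer would, in place of code of your own. Each camera call takes 0.05 s, during which the arm holds its last target.

TASK

Sweep the three loose castor washers lying in the white sorting tray through the gap in the steel gate, one at a time and in any order, so that each drops down into the slot behind the gate before the next one goes through, and all three finish lying in the slot. Only push them along the tray floor with the fingers: do not pick up or lift a washer, and leave the castor, the wrench and the jar beside the tray alone.

Things in the scene. Friction and masses are not known exactly. Their poses are not given: they have to be found in the camera images.
- tray: Fixed white plastic tray, 264 x 322 x 85 mm. Origin on the bench; x points from the sorting floor to the slot, y along the slot, z up. Flat sorting floor 60 mm above the origin, x -130 to +70, y -155 to +155 mm. It ends at x = +70 in an edge, with the slot beyond. Walls 6 mm thick, tops 25 mm above the floor (outside corner blocks 33 mm).
- slot (a point): Centre of the slot's bottom, at tray x = +96, y = 0, 8 mm above the bench. The slot is an open-topped trough at the far end of the tray, tray x +70 to +122 mm, y -155 to +155 mm, so washers drop 52 mm from the sorting floor to its bottom.
- gate: Fixed steel strip, 6 mm thick, 28 mm high, 420 mm long, standing across the sorting floor just before the slot edge; its place along the tray varies. One open-topped gap, 50 mm wide. Origin: middle of the gap, floor level; axes as the tray's (slot edge at x = +3). 4 mm wings, equally high, flare back at 45 degrees from (-3, +-25) to (-25, +-47) mm.
- washer_a: One of three identical loose dark steel washers, flat rings 34 mm outside diameter, 14 mm hole, 8 mm thick, about 45 g, lying flat and separate on the tray's sorting floor (at 60 mm height) on the robot's side of the gate. Origin: centre of its underside; z is its axis.
- washer_b: One of three identical loose dark steel washers, flat rings 34 mm outside diameter, 14 mm hole, 8 mm thick, about 45 g, lying flat and separate on the tray's sorting floor (at 60 mm height) on the robot's side of the gate. Origin: centre of its underside; z is its axis.
- washer_c: One of three identical loose dark steel washers, flat rings 34 mm outside diameter, 14 mm hole, 8 mm thick, about 45 g, lying flat and separate on the tray's sorting floor (at 60 mm height) on the robot's side of the gate. Origin: centre of its underside; z is its axis.
- castor: Loose trolley castor standing upside down on its 90 x 70 x 5 mm steel plate beside the tray on its +y side, grey wheel of 64 mm diameter on top, 94 mm high in all, 0.5 kg. Origin: centre of the plate's underside, on the bench. Leave it alone.
- wrench: Loose steel wrench lying on the bench beside the tray on its -y side, about 180 mm long, roughly along the tray's x. Leave it alone.
- jar: Loose closed round jar, 60 mm diameter, 70 mm high, standing on the bench beyond the end of the gate strip on the tray's +y side. Origin: centre of its underside. Leave it alone.
Mind the look-alikes: they are no part of the job. What is shaped like the washer_a but pink or yellow is not meant.

How it is judged:
On the way, in this order (a step that is already met when the one before it is completed fails the run):
1. exactly one washer is down in the slot, the other two are still on the sorting floor before the slot edge ((((x of washer_a in the frame of tray between 0.07 and 0.122 m and y of washer_a in the frame of tray between -0.155 and 0.155 m and z of washer_a in the frame of tray below 0.05 m) and (x of washer_b in the frame of tray below 0.07 m and z of washer_b in the frame of tray above 0.055 m) and (x of washer_c in the frame of tray below 0.07 m and z of washer_c in the frame of tray above 0.055 m)) or ((x of washer_a in the frame of tray below 0.07 m and z of washer_a in the frame of tray above 0.055 m) and (x of washer_b in the frame of tray between 0.07 and 0.122 m and y of washer_b in the frame of tray between -0.155 and 0.155 m and z of washer_b in the frame of tray below 0.05 m) and (x of washer_c in the frame of tray below 0.07 m and z of washer_c in the frame of tray above 0.055 m)) or ((x of washer_a in the frame of tray below 0.07 m and z of washer_a in the frame of tray above 0.055 m) and (x of washer_b in the frame of tray below 0.07 m and z of washer_b in the frame of tray above 0.055 m) and (x of washer_c in the frame of tray between 0.07 and 0.122 m and y of washer_c in the frame of tray between -0.155 and 0.155 m and z of washer_c in the frame of tray below 0.05 m)))), for 0.2 s.
2. exactly two washers are down in the slot, the third is still on the sorting floor before the slot edge ((((x of washer_a in the frame of tray below 0.07 m and z of washer_a in the frame of tray above 0.055 m) and (x of washer_b in the frame of tray between 0.07 and 0.122 m and y of washer_b in the frame of tray between -0.155 and 0.155 m and z of washer_b in the frame of tray below 0.05 m) and (x of washer_c in the frame of tray between 0.07 and 0.122 m and y of washer_c in the frame of tray between -0.155 and 0.155 m and z of washer_c in the frame of tray below 0.05 m)) or ((x of washer_a in the frame of tray between 0.07 and 0.122 m and y of washer_a in the frame of tray between -0.155 and 0.155 m and z of washer_a in the frame of tray below 0.05 m) and (x of washer_b in the frame of tray below 0.07 m and z of washer_b in the frame of tray above 0.055 m) and (x of washer_c in the frame of tray between 0.07 and 0.122 m and y of washer_c in the frame of tray between -0.155 and 0.155 m and z of washer_c in the frame of tray below 0.05 m)) or ((x of washer_a in the frame of tray between 0.07 and 0.122 m and y of washer_a in the frame of tray between -0.155 and 0.155 m and z of washer_a in the frame of tray below 0.05 m) and (x of washer_b in the frame of tray between 0.07 and 0.122 m and y of washer_b in the frame of tray between -0.155 and 0.155 m and z of washer_b in the frame of tray below 0.05 m) and (x of washer_c in the frame of tray below 0.07 m and z of washer_c in the frame of tray above 0.055 m)))), for 0.2 s.
At the end, for the whole second after the job is handed in: All three washers lie in the slot: each washer's origin is between the slot's walls and more than 10 mm below the sorting floor (x of washer_a in the frame of tray between 0.07 and 0.122 m and y of washer_a in the frame of tray between -0.155 and 0.155 m and z of each of washer_a, washer_b, washer_c in the frame of tray below 0.05 m and x of washer_b in the frame of tray between 0.07 and 0.122 m and y of washer_b in the frame of tray between -0.155 and 0.155 m and x of washer_c in the frame of tray between 0.07 and 0.122 m and y of washer_c in the frame of tray between -0.155 and 0.155 m); the robot touches nothing.
It fails at once if a washer is lifted more than 15 mm off the sorting floor (z of any of washer_a, washer_b, washer_c in the frame of tray above 0.075 m).
It fails at once if the castor, wrench or jar is moved more than 20 mm (distance of any of castor, wrench, jar from where it was at the start of the episode above 0.02 m).
It also fails if it takes over 70 s, if anything falls off the work surface, if the arm or the gripper's body presses on something with over 40 N, if the wrist force passes 120 N, or if a joint passes its speed limit or range.

## Working session

There is one attempt and no reset: what is moved stays moved. The work goes in short steps, Python scripts to look and compute and a shell command to move; the robot and the scene stay as the last step left them, time stands still between calls to the robot, and variables do not carry over. Pictures are saved under pics/ and viewed, and the job is handed in when it is done.

```bash
ls; mkdir -p pics
python3 - <<'E'
from bench import bot, viewer, spotter
import cv2
for n in ["side","top"]:
    im=viewer.get_image(n); cv2.imwrite(f"pics/{n}0.png",im[:,:,::-1]); print(n,viewer.calibration(n))
    for q in ["washer_a","gate","tray"]:
        for r in spotter.search_frame(n,q): print(n,q,r)
o=bot.get_obs(); print(o)
E
```

```text
pics
side {'vfov': 51.335208145501866, 'cx': 318.71052576217636, 'cy': 197.89197205405654, 'xyz': array([ 0.31447042, -0.45645513,  0.68477005]), 'rotation': array([-2.37152587,  0.53860903, -0.22514907])}
side washer_a {'xy': [371.0, 298.6], 'score': 0.8}
side washer_a {'xy': [246.5, 303.7], 'score': 0.76}
side washer_a {'xy': [317.8, 216.1], 'score': 0.7}
side washer_a {'xy': [281.5, 370.5], 'score': 0.59}
side gate {'xy': [407.7, 265.7], 'score': 0.94}
side tray {'xy': [350.2, 267.8], 'score': 0.58}
side tray {'xy': [356.0, 243.1], 'score': 0.52}
top {'vfov': 54.115663250534574, 'cx': 318.9817399273443, 'cy': 207.19373499580416, 'xyz': array([0.44303617, 0.02841014, 1.00963675]), 'rotation': array([-2.15192344,  2.14347336, -0.14917731])}
top washer_a {'xy': [332.9, 219.6], 'score': 0.54}
top washer_a {'xy': [372.4, 212.1], 'score': 0.51}
top washer_a {'xy': [426.0, 294.4], 'score': 0.44}
top washer_a {'xy': [366.8, 297.1], 'score': 0.44}
top washer_a {'xy': [471.9, 236.6], 'score': 0.43}
top gate {'xy': [393.3, 182.6], 'score': 0.83}
top gate {'xy': [373.8, 213.8], 'score': 0.18}
top tray {'xy': [380.2, 215.2], 'score': 0.83}
top tray {'xy': [471.6, 236.0], 'score': 0.38}
top tray {'xy': [274.7, 154.8], 'score': 0.36}
{'t': 0.4, 'q': array([ 1.26098771e+00,  4.23248700e-01,  1.63005385e+00,  1.03929038e-05,
        1.08859061e+00, -1.89937926e-02]), 'joint_velocities': array([ 7.27971720e-04, -5.01143211e-04, -3.50614042e-03, -2.04143009e-03,
       -4.12456281e-04, -1.52771206e-06]), 'tau': array([-1.30952667e-03, -5.56762147e+01, -2.81740540e+01, -6.67980657e-05,
        3.01681634e-03, -1.29934634e-06]), 'eef_pos': array([0.17915887, 0.59870377, 0.40456559]), 'tool_rot': array([ 2.51974575e+00,  1.87601547e+00, -3.92303803e-04]), 'wrist_force': array([-0.399472  ,  0.47029399, -0.25704912]), 'wrist_torque': array([-0.00918238, -0.00010145,  0.04310272]), 'grip_width': 0.08552485353260313}
```

View pics/side0.png

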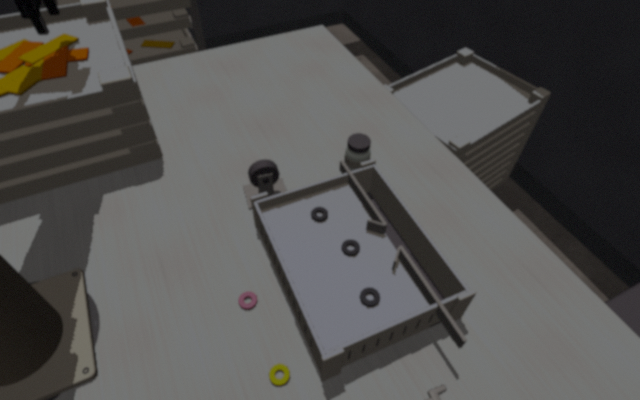

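View pics/top0.png

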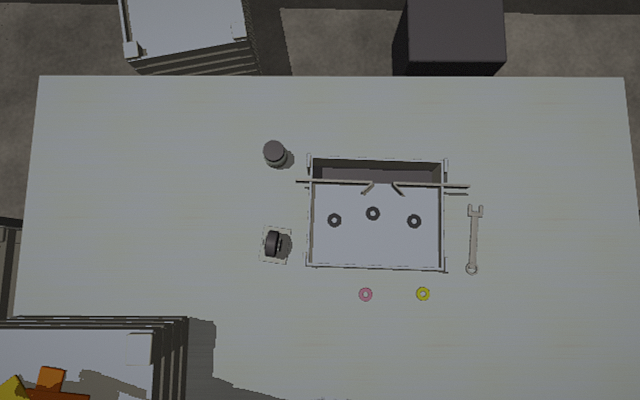

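```bash
cat > h.py <<'E'
import numpy as np, cv2
from scipy.spatial.transform import Rotation as R
from bench import bot, viewer, spotter
def px2w(cam,uv,z):
    c=viewer.calibration(cam); f=200/np.tan(np.radians(c['vfov'])/2)
    d=R.from_rotvec(c['rotation']).apply([(uv[0]-c['cx'])/f,(uv[1]-c['cy'])/f,1])
    s=(z-c['xyz'][2])/d[2]; return np.array(c['xyz'])+s*d
def w2px(cam,p):
    c=viewer.calibration(cam); f=200/np.tan(np.radians(c['vfov'])/2)
    q=R.from_rotvec(c['rotation']).inv().apply(np.array(p)-c['xyz'])
    return q[0]/q[2]*f+c['cx'],q[1]/q[2]*f+c['cy']
def shot(cam,name,x0,x1,y0,y1,k):
    im=viewer.get_image(cam)[y0:y1,x0:x1,::-1]
    im=np.clip(im.astype(float)*1.5,0,255).astype(np.uint8)
    cv2.imwrite(name,cv2.resize(im,None,fx=k,fy=k,interpolation=cv2.INTER_CUBIC))
E
python3 - <<'E'
from h import *
shot("top","pics/t1.png",290,480,140,290,4)
shot("side","pics/s1.png",230,480,140,370,3)
for q in ["washer_a"]:
  for cam in ["top","side"]:
    for r in spotter.trace(cam,q):
        m=r["region"]; ys,xs=np.nonzero(m); print(cam,r["score"],r["xy"],xs.mean(),ys.mean(),m.sum(),px2w(cam,(xs.mean(),ys.mean()),.066).round(4))
E
```

```text
top 0.7 [331.6, 219.3] 333.41059602649005 220.18543046357615 151 [ 0.5449 -0.0047  0.066 ]
top 0.68 [420.2, 295.3] 422.25961538461536 293.875 104 [ 0.3709 -0.2141  0.066 ]
top 0.65 [364.8, 295.0] 364.9495798319328 294.42857142857144 119 [ 0.3691 -0.0789  0.066 ]
top 0.51 [412.8, 216.2] 413.00943396226415 220.62264150943398 106 [ 0.5445 -0.1974  0.066 ]
top 0.44 [369.4, 212.2] 371.8881118881119 213.05594405594405 143 [ 0.5626 -0.0981  0.066 ]
side 0.76 [280.0, 371.6] 279.04 374.12 325 [ 0.362  -0.2507  0.066 ]
side 0.75 [367.4, 292.3] 369.3625954198473 296.1412213740458 262 [ 0.5431 -0.1996  0.066 ]
side 0.69 [318.6, 210.4] 318.75625 213.48125 160 [ 0.5445 -0.0065  0.066 ]
side 0.67 [355.4, 248.0] 350.8445595854922 247.4818652849741 193 [ 0.5622 -0.1019  0.066 ]
side 0.64 [246.3, 295.9] 246.86666666666667 299.52916666666664 240 [ 0.3598 -0.119   0.066 ]
```

View pics/t1.png

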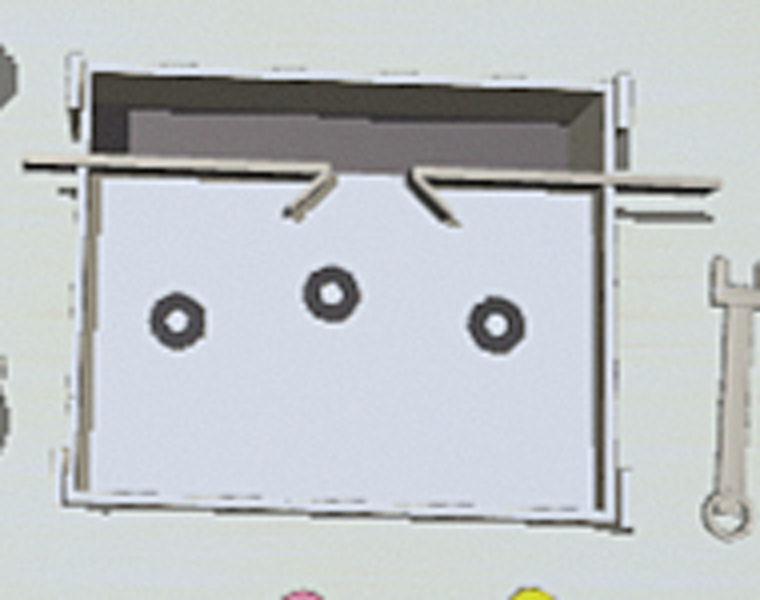

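View pics/s1.png

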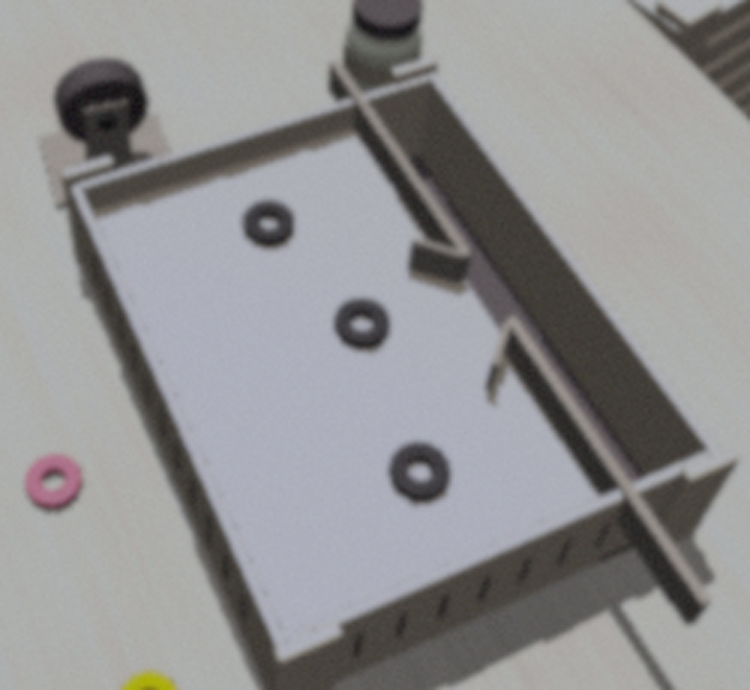

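```bash
cat >> h.py <<'E'
def t1(u,v,z,x0=290,y0=140,k=4): return px2w("top",(x0+(u+.5)/k-.5,y0+(v+.5)/k-.5),z)
E
python3 - <<'E'
from h import *
P=lambda *a:t1(*a)[:2]
a,b=P(25,161,.088),P(720,182,.088); print("gate",a,b,np.linalg.norm(a-b),"mid",(a+b)/2)
d=(b-a)/np.linalg.norm(b-a); yaw=np.arctan2(d[0],-d[1]); print("y-axis of tray",-d,"yaw deg",np.degrees(yaw))
g1,g2=P(330,165,.088),P(412,171,.088);print("gap",g1,g2,np.linalg.norm(g1-g2),(g1+g2)/2)
w1,w2=P(290,213,.088),P(456,221,.088);print("wings",w1,w2,np.linalg.norm(w1-w2),(w1+w2)/2)
for n,p in dict(L=(177,321),M=(331,294),R=(497,325)).items(): print(n,P(*p,.068), )
c=[P(80,493,.085),P(605,515,.085)];print("nearcorners",c,np.linalg.norm(c[0]-c[1]))
# side check gap: s1 k=3
S=lambda u,v,z:px2w("side",(230+(u+.5)/3-.5,140+(v+.5)/3-.5),z)[:2]
print("side gap",S(468,250,.088),S(513,320,.088)); print("gate ends",S(336,68,.088),S(706,602,.088))
for p in [(268,223),(362,323),(419,471)]: print(S(*p,.066))
E
```

```text
gate [0.6394417  0.08611969] [ 0.62816203 -0.33019494] 0.4164674084321999 mid [ 0.63380186 -0.12203763]
y-axis of tray [0.02708415 0.99963316] yaw deg -1.5519973536772664
gap [ 0.6376735 -0.0968954] [ 0.63418813 -0.14599036] 0.04921851637069324 [ 0.63593082 -0.12144288]
wings [ 0.60834868 -0.07257092] [ 0.60387464 -0.17156264] 0.09909277194663998 [ 0.60611166 -0.12206678]
L [ 0.54540623 -0.0057212 ]
M [ 0.56221179 -0.09902799]
R [ 0.54372621 -0.19898655]
nearcorners [array([0.44226194, 0.05171938]), array([ 0.43080042, -0.25450221])] 0.30643601309143975
side gap [ 0.63680222 -0.09445231] [ 0.6330648  -0.14947813]
gate ends [0.63896519 0.08010932] [ 0.6260856  -0.33178355]
[ 0.54435999 -0.00784583]
[ 0.56152189 -0.10119194]
[ 0.54257765 -0.20035631]
```

```bash
python3 -m creep '[[-28,26,0,0],[-28,26,0,0],[-28,26,0,0],[-28,26,0,0],[-28,26,0,0]]' 12 40; python3 -m creep '[[-28,26,0,0],[-28,26,0,0],[-28,26,0,0],[-28,26,0,0],[-28,26,0,0]]';python3 -m creep '[[-28,26,0,0],[-28,26,0,0],[-28,26,0,0],[-28,26,0,0],[-28,26,0,0]]'
```

```text
t: 1.1
eef_pos: [0.264, 0.426, 0.4048]
tool_rot: [-2.519, -1.877, -0.001]
wrist_force: [1.1, 0.4, -0.1]
grip_width: 0.0128
t: 1.6
eef_pos: [0.3484, 0.2546, 0.405]
tool_rot: [2.52, 1.876, 0.001]
wrist_force: [1.5, -0.0, 0.3]
grip_width: 0.0122
t: 2.1
eef_pos: [0.4329, 0.083, 0.4051]
tool_rot: [2.52, 1.876, 0.001]
wrist_force: [-0.3, 0.2, 0.8]
grip_width: 0.012
```

```bash
python3 -m creep '[[-28,26,0,0],[-28,26,0,0],[-28,26,0,0],[-28,26,0,0],[-28,26,0,0]]';python3 -m creep '[[0,0,0,0]]'
cat >> h.py <<'E'
def to(x,y,z=None,ang=None):
    """tool-frame shift (mm) from measured pose to world x,y,z and turn (deg) to make tool y point at heading ang"""
    o=bot.get_obs(); Rm=R.from_rotvec(o['tool_rot']).as_matrix(); p=o['eef_pos']
    d=np.array([x,y,p[2] if z is None else z])-p
    h=np.degrees(np.arctan2(Rm[1,1],Rm[0,1]))
    print("t",o['t'],"pos",p.round(4),"heading",h.round(2),"tilt",Rm[2,:2].round(4),"shift",(Rm.T@d*1000).round(1),"turn",None if ang is None else round(-(ang-h),2),"F",o['wrist_force'].round(1),"w",round(o['grip_width'],4))
E
python3 -c "
from h import *
to(.514,-.0857,.260,-16)"
```

```text
t: 2.6
eef_pos: [0.5173, -0.0884, 0.4049]
tool_rot: [2.52, 1.876, 0.001]
wrist_force: [-0.0, 0.4, 0.6]
grip_width: 0.0125
t: 2.7
eef_pos: [0.5185, -0.0902, 0.4051]
tool_rot: [2.521, 1.87, 0.002]
wrist_force: [0.4, 1.1, 0.4]
grip_width: 0.0123
t 2.7 pos [ 0.5185 -0.0902  0.4051] heading -16.86 tilt [-0.0005  0.0027] shift [  3.   -6.  145.1] turn -0.86 F [0.4 1.1 0.4] w 0.0123
```

```bash
python3 -m creep '[[1,-2,30,0],[1,-2,30,0],[1,-2,30,0],[0,0,30,0],[0,0,25,0]]'; python3 -m creep '[[0,0,14,0],[0,0,4,0],[0,0,2,0],[0,0,0,0]]'; python3 -c "
from h import *
to(.514,-.0857,.2365,-16)
shot('side','pics/s2.png',230,480,140,370,3)
shot('top','pics/t2.png',290,480,140,290,4)"
```

```text
t: 3.2
eef_pos: [0.5113, -0.0816, 0.2584]
tool_rot: [-2.519, -1.876, 0.001]
wrist_force: [0.6, 0.2, -0.5]
grip_width: 0.012
t: 3.6
eef_pos: [0.5123, -0.0822, 0.2405]
tool_rot: [2.519, 1.876, 0.001]
wrist_force: [-0.4, -0.6, -0.6]
grip_width: 0.0121
t 3.6 pos [ 0.5123 -0.0822  0.2405] heading -16.66 tilt [0.0002 0.0014] shift [-2.8  2.6  4. ] turn -0.66 F [-0.4 -0.6 -0.6] w 0.0121
```

View pics/s2.png

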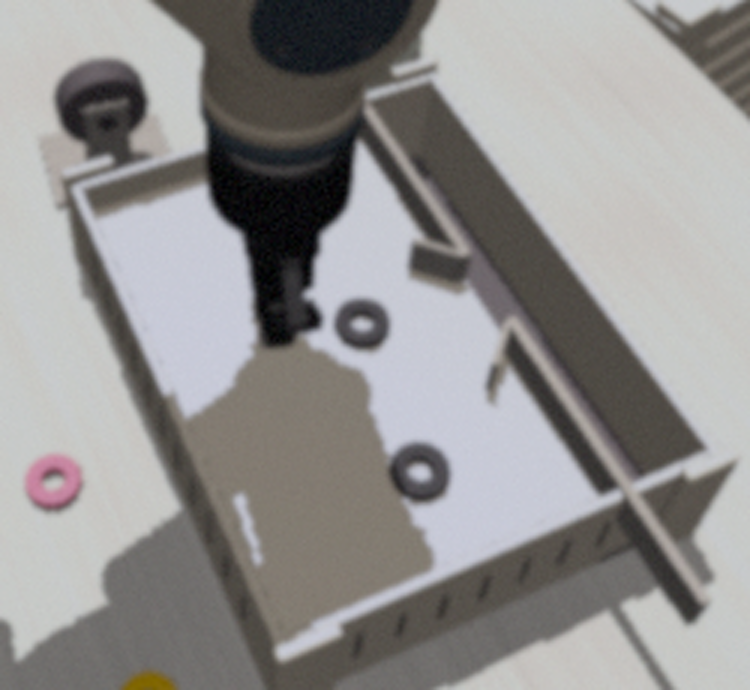

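View pics/t2.png

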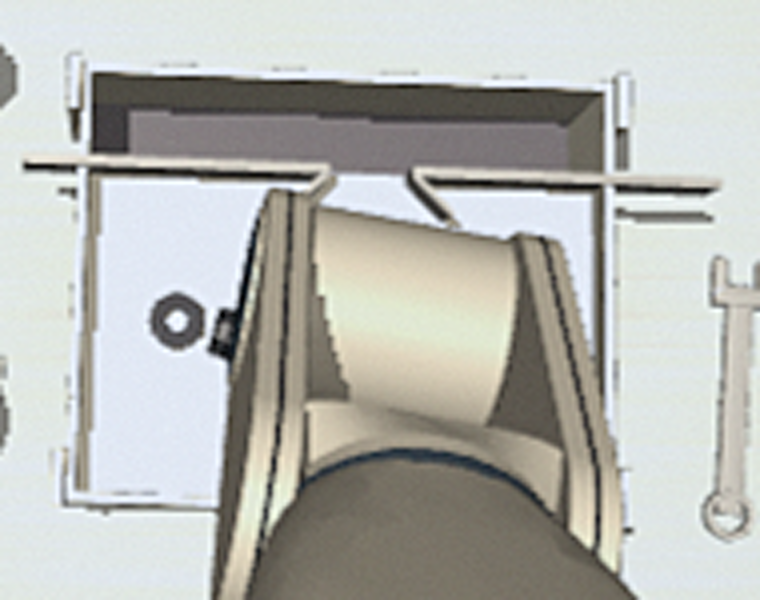

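```bash
python3 -m creep '[[-3,0,3,0],[0,8,1,0],[0,10,0,0],[0,10,0,0],[0,10,0,0]]'; python3 -m creep '[[0,10,0,0],[0,10,0,0],[0,10,0,0],[0,8,0,0],[0,0,0,0]]'; python3 -c "
from h import *
to(.562,-.1005,.2365,-16)
shot('side','pics/s3.png',230,480,140,370,3)"
```

```text
t: 4.2
eef_pos: [0.5486, -0.0964, 0.2358]
tool_rot: [2.52, 1.876, 0.001]
wrist_force: [-0.5, -0.2, 0.3]
grip_width: 0.0119
t: 4.7
eef_pos: [0.585, -0.1073, 0.2358]
tool_rot: [2.519, 1.875, 0.001]
wrist_force: [0.4, -0.7, -0.3]
grip_width: 0.0116
t 4.7 pos [ 0.585  -0.1073  0.2358] heading -16.67 tilt [0.0001 0.0014] shift [ -0.1 -24.   -0.7] turn -0.67 F [ 0.4 -0.7 -0.3] w 0.0116
```

View pics/s3.png

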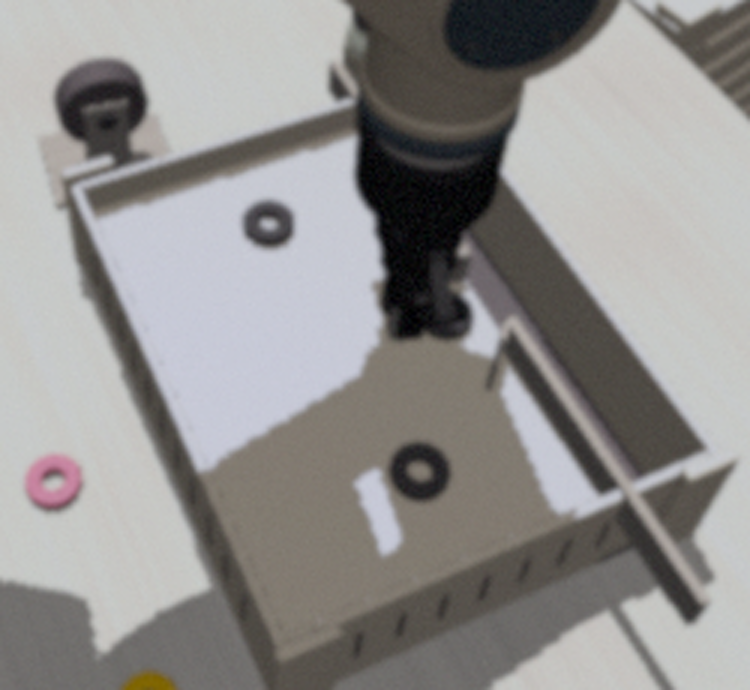

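```bash
python3 -m creep '[[0,8,0,0],[0,8,0,0],[0,8,0,0],[0,7,0,0],[0,5,0,0]]'; python3 -m creep '[[0,2,0,0],[0,0,0,0]]'; python3 -c "
from h import *
to(.585,-.1073,.2365,-16)
shot('side','pics/s4.png',230,480,140,370,3)"
```

```text
t: 5.25
eef_pos: [0.6192, -0.1175, 0.2358]
tool_rot: [2.52, 1.876, 0.001]
wrist_force: [-0.8, -0.2, 0.3]
grip_width: 0.0119
t: 5.45
eef_pos: [0.6205, -0.1179, 0.2357]
tool_rot: [2.52, 1.876, 0.0]
wrist_force: [-0.8, -0.3, -0.1]
grip_width: 0.0122
t 5.45 pos [ 0.6205 -0.1179  0.2357] heading -16.66 tilt [-0.      0.0001] shift [ -0.  -37.   -0.8] turn -0.66 F [-0.8 -0.3 -0.1] w 0.0122
```

View pics/s4.png

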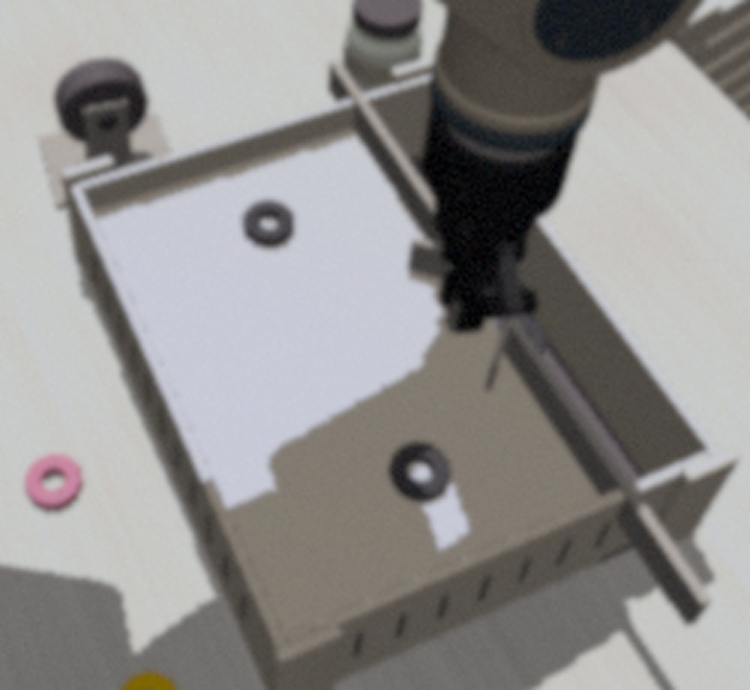

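```bash
python3 -m creep '[[0,4,0,0],[0,3,0,0],[0,0,0,0]]'; python3 -c "
from h import *
to(.585,-.1073,.2365,-16)
shot('side','pics/s5.png',330,430,190,290,6)"
```

```text
t: 5.8
eef_pos: [0.6274, -0.1199, 0.2359]
tool_rot: [2.52, 1.876, 0.001]
wrist_force: [0.7, -0.4, 0.2]
grip_width: 0.0117
t 5.8 pos [ 0.6274 -0.1199  0.2359] heading -16.66 tilt [0.     0.0007] shift [ -0.  -44.2  -0.7] turn -0.66 F [ 0.7 -0.4  0.2] w 0.0117
```

View pics/s5.png

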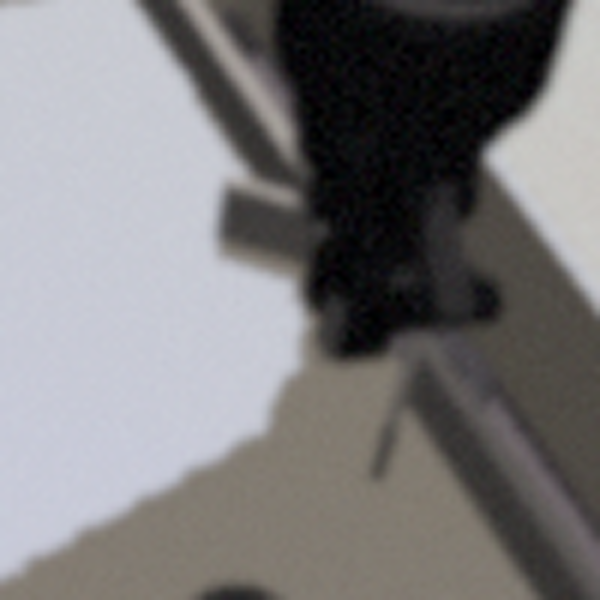

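```bash
python3 -m creep '[[0,-15,0,0],[0,-20,0,0],[0,-20,-20,0],[0,-20,-20,8],[0,0,-20,8]]'; python3 -m creep '[[0,0,0,8],[0,0,0,8],[0,0,0,8],[0,0,0,8],[0,0,0,8]]'; python3 -m creep '[[0,0,0,2],[0,0,0,0]]'; python3 -c "
from h import *
to(.535,.030,.260,-75)
shot('side','pics/s6.png',230,480,140,370,3)"
```

```text
t: 6.35
eef_pos: [0.5525, -0.0976, 0.2957]
tool_rot: [-2.758, -1.498, 0.005]
wrist_force: [-0.5, -1.0, 0.7]
grip_width: 0.012
t: 6.85
eef_pos: [0.555, -0.0982, 0.2958]
tool_rot: [3.107, 0.465, 0.0]
wrist_force: [0.4, -0.1, 0.5]
grip_width: 0.012
t: 7.05
eef_pos: [0.555, -0.0983, 0.2958]
tool_rot: [-3.114, -0.419, 0.0]
wrist_force: [-0.2, 0.9, -0.4]
grip_width: 0.0119
t 7.05 pos [ 0.555  -0.0983  0.2958] heading -74.67 tilt [-0.0001 -0.    ] shift [  14.6 -129.    35.8] turn 0.33 F [-0.2  0.9 -0.4] w 0.0119
```

View pics/s6.png

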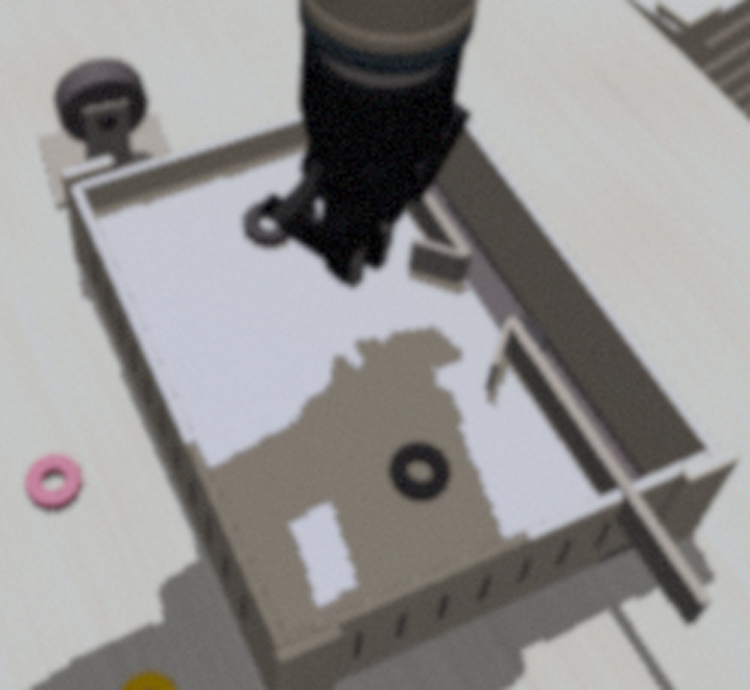

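```bash
python3 -m creep '[[3,-26,0,0],[3,-26,0,0],[3,-26,0,0],[3,-26,0,0],[3,-25,0,0]]'; python3 -m creep '[[0,0,20,0],[0,0,20,0],[0,0,10,0],[0,0,0,0]]'; python3 -c "
from h import *
to(.535,.030,.236,-75)
to(.545,-.0068,.236,-75)
shot('side','pics/s7.png',230,480,140,370,3)
shot('top','pics/t7.png',290,480,140,290,4)"
```

```text
t: 7.6
eef_pos: [0.5351, 0.0311, 0.2958]
tool_rot: [-3.113, -0.421, -0.0]
wrist_force: [0.5, -0.3, -0.6]
grip_width: 0.0119
t: 8.0
eef_pos: [0.5349, 0.03, 0.2445]
tool_rot: [-3.113, -0.42, 0.004]
wrist_force: [0.2, 0.5, -0.2]
grip_width: 0.012
t 8.0 pos [0.5349 0.03   0.2445] heading -74.63 tilt [-0.0028 -0.0006] shift [0.1 0.  8.5] turn 0.37 F [ 0.2  0.5 -0.2] w 0.012
t 8.0 pos [0.5349 0.03   0.2445] heading -74.63 tilt [-0.0028 -0.0006] shift [ 0.  38.2  8.5] turn 0.37 F [ 0.2  0.5 -0.2] w 0.012
```

View pics/s7.png

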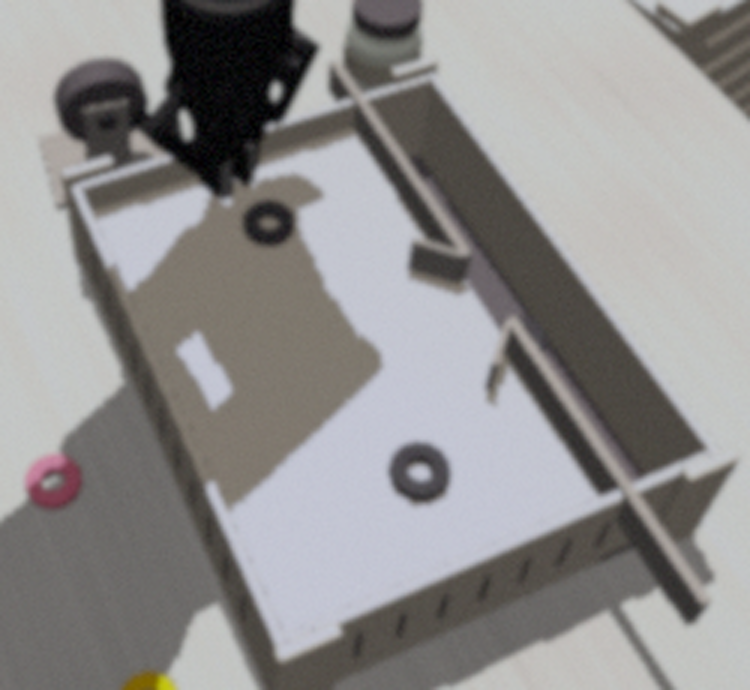

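View pics/t7.png

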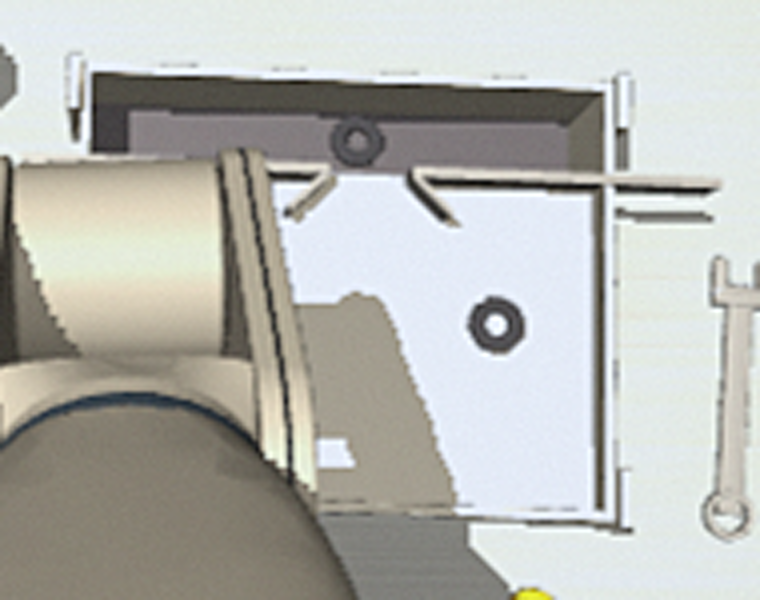

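```bash
python3 -m creep '[[0,0,6,0],[0,0,2.5,0],[0,8,0,0],[0,10,0,0],[0,10,0,0]]'; python3 -m creep '[[0,10,0,0],[0,10,0,0],[0,10,0,0],[0,10,0,0],[0,10,0,0]]'; python3 -m creep '[[0,10,0,0],[0,10,0,0],[0,8,0,0],[0,4,0,0],[0,0,0,0]]';python3 -c "
from h import *
to(.545,-.0068,.236,-75)
shot('side','pics/s8.png',230,480,140,370,3)"
```

```text
t: 8.6
eef_pos: [0.5432, 0.0021, 0.2374]
tool_rot: [3.113, 0.419, 0.001]
wrist_force: [-0.1, 0.5, -0.2]
grip_width: 0.012
t: 9.1
eef_pos: [0.5562, -0.046, 0.2372]
tool_rot: [-3.113, -0.419, 0.0]
wrist_force: [0.7, 0.5, -0.2]
grip_width: 0.0119
t: 9.6
eef_pos: [0.5647, -0.0765, 0.2372]
tool_rot: [3.114, 0.418, 0.0]
wrist_force: [0.0, -0.4, -0.4]
grip_width: 0.0122
t 9.6 pos [ 0.5647 -0.0765  0.2372] heading -74.69 tilt [0.0001 0.0001] shift [ -0.6 -72.4   1.2] turn 0.31 F [ 0.  -0.4 -0.4] w 0.0122
```

View pics/s8.png

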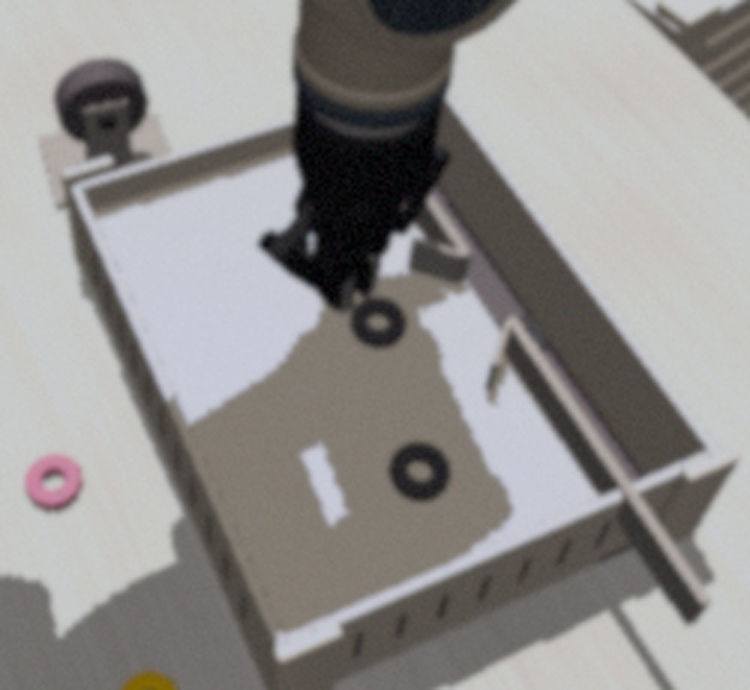

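```bash
python3 -m creep '[[0,8,0,0],[0,6,0,0],[0,0,0,0]]'; python3 -m creep '[[0,-20,0,0],[0,-20,-10,0],[0,-15,-20,-8],[0,0,-20,-8],[0,0,0,-8]]';python3 -m creep '[[0,0,0,-8],[0,0,0,-8],[0,0,0,-8],[0,0,0,-8],[0,0,0,-8]]';python3 -m creep '[[0,0,0,-4],[0,0,0,0]]';python3 -c "
from h import *
to(.545,-.0068,.236,-6)
shot('side','pics/s9.png',230,480,140,370,3)
for r in spotter.trace('side','washer_a'):
        m=r['region']; ys,xs=np.nonzero(m); print(r['score'],xs.mean(),ys.mean(),px2w('side',(xs.mean(),ys.mean()),.066).round(4))
"
```

```text
t: 9.95
eef_pos: [0.5686, -0.0902, 0.2373]
tool_rot: [3.113, 0.419, 0.001]
wrist_force: [-0.1, 0.2, 0.1]
grip_width: 0.0121
t: 10.45
eef_pos: [0.5545, -0.0359, 0.2897]
tool_rot: [2.953, 1.067, 0.006]
wrist_force: [1.0, 0.4, -0.5]
grip_width: 0.0116
t: 10.95
eef_pos: [0.5536, -0.0364, 0.2872]
tool_rot: [-2.412, -2.012, 0.0]
wrist_force: [-0.6, 0.1, 0.7]
grip_width: 0.0118
t: 11.15
eef_pos: [0.5536, -0.0364, 0.2872]
tool_rot: [-2.346, -2.089, 0.0]
wrist_force: [-0.0, 0.3, 0.1]
grip_width: 0.0118
t 11.15 pos [ 0.5536 -0.0364  0.2872] heading -6.63 tilt [ 0.     -0.0001] shift [ 28.4 -12.   51.2] turn -0.63 F [-0.   0.3  0.1] w 0.0118
0.75 369.061433447099 296.19112627986345 [ 0.5426 -0.1994  0.066 ]
0.58 278.84364820846906 374.3843648208469 [ 0.3616 -0.2509  0.066 ]
0.57 361.21276595744683 251.4936170212766 [ 0.5748 -0.1174  0.066 ]
0.54 247.21400778210116 299.6147859922179 [ 0.3602 -0.1194  0.066 ]
0.45 353.4087965791081 269.27949501119934 [ 0.5443 -0.1435  0.066 ]
```

View pics/s9.png

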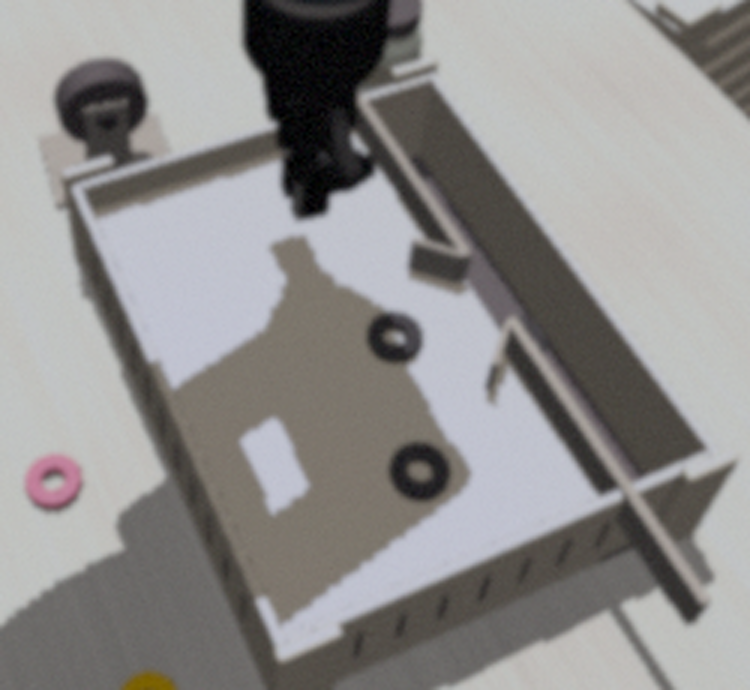

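```bash
python3 -m creep '[[-25,-4,0,0],[-26,-4,0,0],[-26,-4,0,0],[0,0,20,0],[0,0,20,0]]'; python3 -m creep '[[0,0,8,0],[0,0,2.5,0],[0,0,0,0]]';python3 -c "
from h import *
to(.575,-.1165,.236,-6)
shot('side','pics/s10.png',230,480,140,370,3)
"
```

```text
t: 11.75
eef_pos: [0.533, -0.1125, 0.2474]
tool_rot: [2.349, 2.083, 0.002]
wrist_force: [-0.5, 0.2, 0.0]
grip_width: 0.0122
t: 12.05
eef_pos: [0.533, -0.1114, 0.2368]
tool_rot: [-2.347, -2.088, 0.0]
wrist_force: [0.0, -0.5, 0.8]
grip_width: 0.0119
t 12.05 pos [ 0.533  -0.1114  0.2368] heading -6.68 tilt [ 0.     -0.0002] shift [-0.2 42.3  0.8] turn -0.68 F [ 0.  -0.5  0.8] w 0.0119
```

View pics/s10.png

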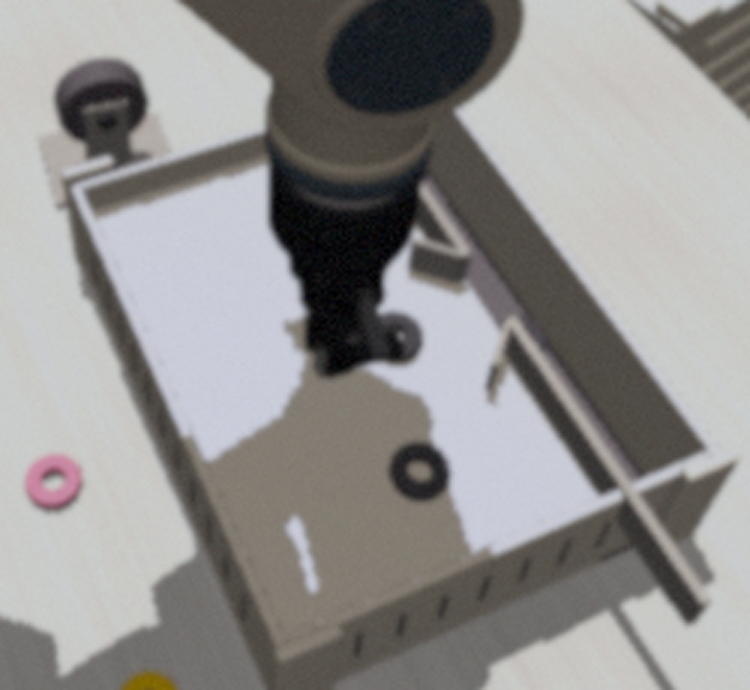

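```bash
python3 -m creep '[[0,8,0,0],[0,10,0,0],[0,10,0,0],[0,10,0,0],[0,10,0,0]]'; python3 -m creep '[[0,10,0,0],[0,8,0,0],[0,8,0,0],[0,7,0,0],[0,5,0,0]]';python3 -m creep '[[0,5,0,0],[0,4,0,0],[0,0,0,0]]';python3 -c "
from h import *
to(.543,-.2,.236,75)
shot('side','pics/s11.png',230,480,140,370,3)
"
```

```text
t: 12.6
eef_pos: [0.5816, -0.1172, 0.2368]
tool_rot: [2.346, 2.089, 0.0]
wrist_force: [-0.6, -0.2, 0.4]
grip_width: 0.0119
t: 13.1
eef_pos: [0.6189, -0.1216, 0.2367]
tool_rot: [2.347, 2.089, 0.0]
wrist_force: [0.1, 0.6, -0.3]
grip_width: 0.0119
t: 13.4
eef_pos: [0.6276, -0.1226, 0.2368]
tool_rot: [2.346, 2.088, 0.0]
wrist_force: [-0.0, -0.5, 0.1]
grip_width: 0.0119
t 13.4 pos [ 0.6276 -0.1226  0.2368] heading -6.66 tilt [-0.0001  0.0005] shift [-86.7 -75.1   0.7] turn -81.66 F [-0.  -0.5  0.1] w 0.0119
```

View pics/s11.png

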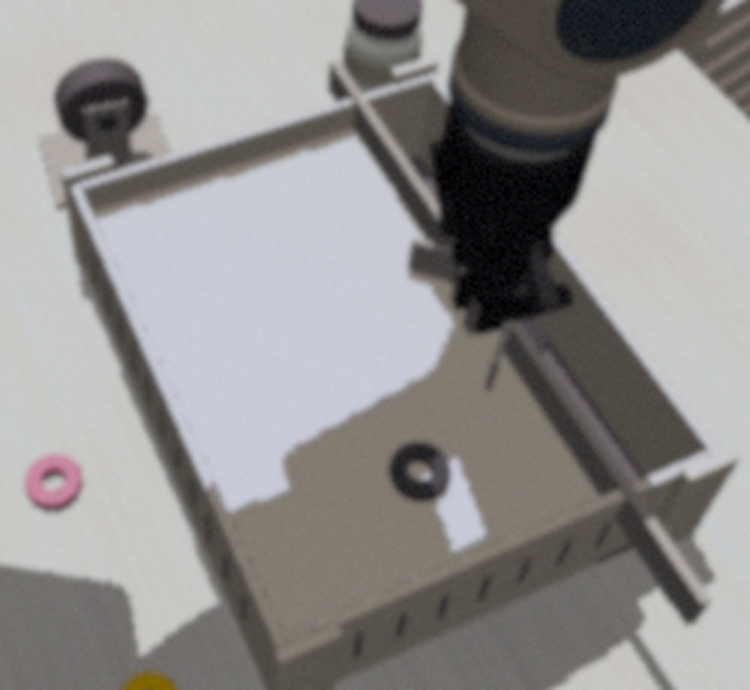

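```bash
python3 -m creep '[[0,-15,0,0],[0,-20,0,0],[0,-20,-20,0],[0,-20,-20,0],[0,0,-15,-7.9]]'; python3 -m creep '[[0,0,0,-7.9],[0,0,0,-7.9],[0,0,0,-7.9],[0,0,0,-7.9],[0,0,0,-7.9]]'; python3 -m creep '[[0,0,0,-7.9],[0,0,0,-7.9],[0,0,0,-7.9],[0,0,0,-7.9],[0,0,0,0]]'; python3 -c "
from h import *
to(.5316,-.2347,.236,72)
shot('top','pics/t12.png',290,480,140,290,4)
for r in spotter.trace('side','washer_a')[:0]: pass
"
```

```text
t: 13.95
eef_pos: [0.5501, -0.1135, 0.2922]
tool_rot: [-2.194, -2.245, 0.003]
wrist_force: [0.7, -0.7, 0.1]
grip_width: 0.0119
t: 14.45
eef_pos: [0.5524, -0.1138, 0.2918]
tool_rot: [-1.301, -2.859, 0.0]
wrist_force: [-0.3, -0.3, 0.5]
grip_width: 0.0115
t: 14.95
eef_pos: [0.5467, -0.0115, 0.2703]
tool_rot: [0.639, 3.022, -0.262]
wrist_force: [-0.1, -0.1, 0.6]
grip_width: 0.0121
t 14.95 pos [ 0.5467 -0.0115  0.2703] heading 65.78 tilt [-0.0755 -0.1559] shift [ -72.4 -201.8   72.3] turn -6.22 F [-0.1 -0.1  0.6] w 0.0121
```

View pics/t12.png

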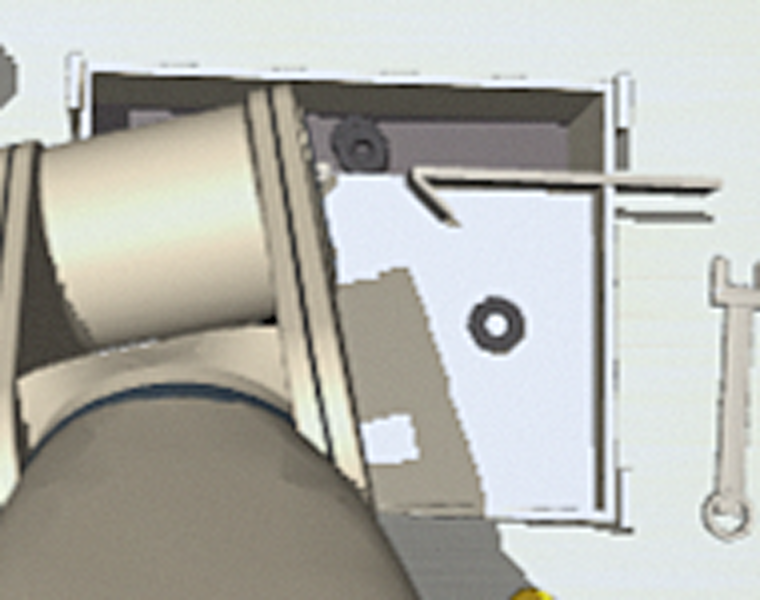

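```bash
python3 -c "
from h import *
o=bot.get_obs(); print(o['q'].round(3),o['tool_rot'].round(3),o['joint_velocities'].round(3))
"
```

```text
[-0.007  0.507  1.885 -0.253  0.757 -2.54 ] [ 0.647  3.018 -0.259] [-0.027 -0.004 -0.016  0.003 -0.    -0.001]
```

```bash
python3 -m creep '[[0,0,0,8],[0,0,0,8],[0,0,0,8],[0,0,0,0]]'; python3 -c "
from h import *
to(.5316,-.2347,.236,-108)
"
```

```text
t: 15.45
eef_pos: [0.5485, -0.0152, 0.2719]
tool_rot: [1.253, 2.785, -0.236]
wrist_force: [-1.1, -0.2, 0.4]
grip_width: 0.0117
t 15.45 pos [ 0.5485 -0.0152  0.2719] heading 41.14 tilt [-0.1345 -0.1077] shift [-145.7 -152.3   73. ] turn 149.14 F [-1.1 -0.2  0.4] w 0.0117
```

```bash
cat >> h.py <<'E'
def tip():
    o=bot.get_obs(); M=R.from_rotvec(o['tool_rot']).as_matrix(); t=o['eef_pos']+.173*M[:,2]
    print("tip",t.round(4)); print("M",M.round(4).tolist(),"q",o['q'].round(3)); return t,M
E
python3 -c "
from h import *
tip()
shot('side','pics/s13.png',230,480,140,370,3)"
```

```text
tip [ 0.5499 -0.045   0.1014]
M [[-0.6628, 0.7488, 0.0086], [0.7366, 0.654, -0.1721], [-0.1345, -0.1077, -0.985]] q [-0.009  0.506  1.884 -0.253  0.757 -2.12 ]
```

View pics/s13.png

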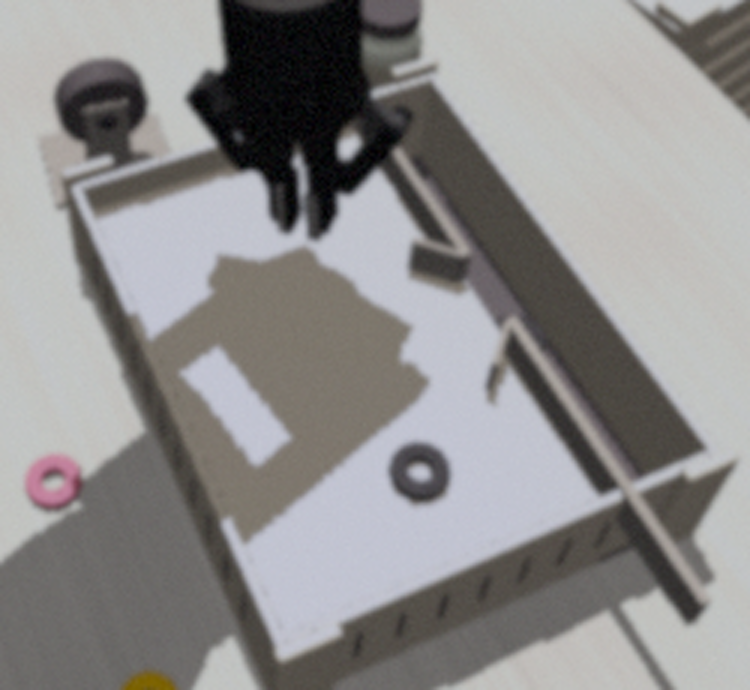

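```bash
python3 -m creep '[[0,0,-10,8],[0,0,-10,8],[0,0,0,8],[0,0,0,8],[0,0,0,8]]'; python3 -m creep '[[0,0,0,8],[0,0,0,8],[0,0,0,8],[0,0,0,8],[0,0,0,8]]'; python3 -m creep '[[0,0,0,8],[0,0,0,8],[0,0,0,8],[0,0,0,8],[0,0,0,8]]';python3 -m creep '[[0,0,0,8],[0,0,0,8],[0,0,0,8],[0,0,0,5],[0,0,0,0]]'; python3 -c "
from h import *
t,M=tip()
d=np.array([.5316,-.2380,.064+.04])-t; print((M.T@d*1000).round(1))
d=np.array([.5316,-.2380,.064])-t; print((M.T@d*1000).round(1))
to(.5,0,.3,-108)
"
```

```text
t: 16.0
eef_pos: [0.5481, -0.0112, 0.2915]
tool_rot: [2.098, 2.158, -0.178]
wrist_force: [-0.3, 0.3, -0.5]
grip_width: 0.0121
t: 16.5
eef_pos: [0.5481, -0.0112, 0.2913]
tool_rot: [2.683, 1.298, -0.101]
wrist_force: [-0.2, -0.1, -0.2]
grip_width: 0.0119
t: 17.0
eef_pos: [0.5481, -0.0112, 0.2913]
tool_rot: [2.953, 0.3, -0.014]
wrist_force: [-0.7, 0.8, -0.9]
grip_width: 0.0123
t: 17.5
eef_pos: [0.5481, -0.0111, 0.2913]
tool_rot: [2.938, -0.442, 0.051]
wrist_force: [-0.2, -0.3, -0.3]
grip_width: 0.0121
tip [ 0.5495 -0.0409  0.1209]
M [[0.9554, -0.2952, 0.0083], [-0.2894, -0.9416, -0.1724], [0.0587, 0.1623, -0.985]] q [-0.002  0.474  1.877 -0.244  0.796  0.468]
[ 38.9 188.1  50.5]
[ 36.6 181.6  89.9]
t 17.5 pos [ 0.5481 -0.0111  0.2913] heading -107.4 tilt [0.0587 0.1623] shift [-48.6   5.2 -10.9] turn 0.6 F [-0.2 -0.3 -0.3] w 0.0121
```

```bash
python3 -m creep '[[5.7,27,4.8,0],[5.7,27,4.8,0],[5.7,27,4.8,0],[5.7,27,4.8,0],[5.7,27,4.8,0]]'; python3 -m creep '[[5.7,27,4.8,0],[5,23,4,0],[0,0,0,0]]'; python3 -c "
from h import *
t,M=tip()
d=np.array([.5328,-.2319,.085])-t; print((M.T@d*1000).round(1))
d=np.array([.5328,-.2319,.065])-t; print((M.T@d*1000).round(1))
"
```

```text
t: 18.0
eef_pos: [0.5352, -0.1515, 0.2912]
tool_rot: [2.939, -0.437, 0.05]
wrist_force: [0.3, 0.5, 0.2]
grip_width: 0.012
t: 18.3
eef_pos: [0.5306, -0.2044, 0.2914]
tool_rot: [2.937, -0.443, 0.051]
wrist_force: [0.7, 0.0, -0.9]
grip_width: 0.0118
tip [ 0.532  -0.2344  0.121 ]
M [[0.9553, -0.2954, 0.0084], [-0.2896, -0.9414, -0.1731], [0.0591, 0.163, -0.9849]] q [-0.353  0.489  1.849 -0.237  0.749  0.116]
[-2.1 -8.4 35.1]
[ -3.3 -11.7  54.8]
```

```bash
python3 -m creep '[[-1,-4,18,0],[-1,-4,18,0],[-1,-2,10,0],[0,0,0,0]]'; python3 -c "
from h import *
t,M=tip()
d=np.array([.5328,-.2319,.065])-t; print((M.T@d*1000).round(1))
shot('side','pics/s14.png',230,480,140,370,3)
"
```

```text
t: 18.7
eef_pos: [0.5307, -0.1987, 0.2427]
tool_rot: [2.939, -0.441, 0.046]
wrist_force: [-0.1, -0.4, 0.0]
grip_width: 0.012
tip [ 0.5317 -0.2283  0.0722]
M [[0.9558, -0.2938, 0.0054], [-0.2886, -0.942, -0.1715], [0.0555, 0.1624, -0.9852]] q [-0.343  0.567  1.867 -0.263  0.66   0.159]
[1.7 1.9 7.7]
```

View pics/s14.png

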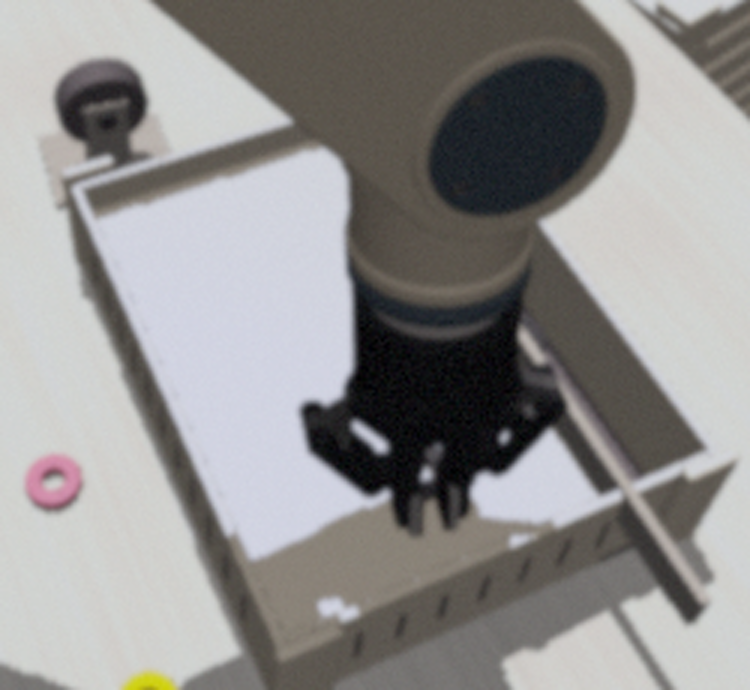

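```bash
python3 -m creep '[[1,3,0,0],[0,0,5,0],[0,0,2.8,0],[0,0,0,0]]'; python3 -c "
from h import *
t,M=tip()
p=w2px('side',t); print('tip in crop',(p[0]-230)*3,(p[1]-140)*3)
d=np.array([.567,-.125,.066])-t; print('to W',(M.T@d*1000).round(1)); print('R rel',(M.T@(np.array([.543,-.1997,.066])-t)*1000).round(1), 'horiz push unit',(M.T@np.array([.3,.954,0])).round(3))
shot('side','pics/s15.png',230,480,140,370,3)
"
```

```text
t: 19.15
eef_pos: [0.5313, -0.2039, 0.2367]
tool_rot: [2.938, -0.444, 0.05]
wrist_force: [-0.5, 0.2, -0.4]
grip_width: 0.0122
tip [ 0.5327 -0.2337  0.0663]
M [[0.9551, -0.2963, 0.0078], [-0.2906, -0.9412, -0.1725], [0.0584, 0.1625, -0.985]] q [-0.352  0.579  1.864 -0.267  0.648  0.158]
tip in crop 433.953594243858 528.6570255989521
to W [   1.2 -112.5  -18.2]
R rel [ -0.  -35.1  -5.5] horiz push unit [ 0.009 -0.987 -0.162]
```

View pics/s15.png

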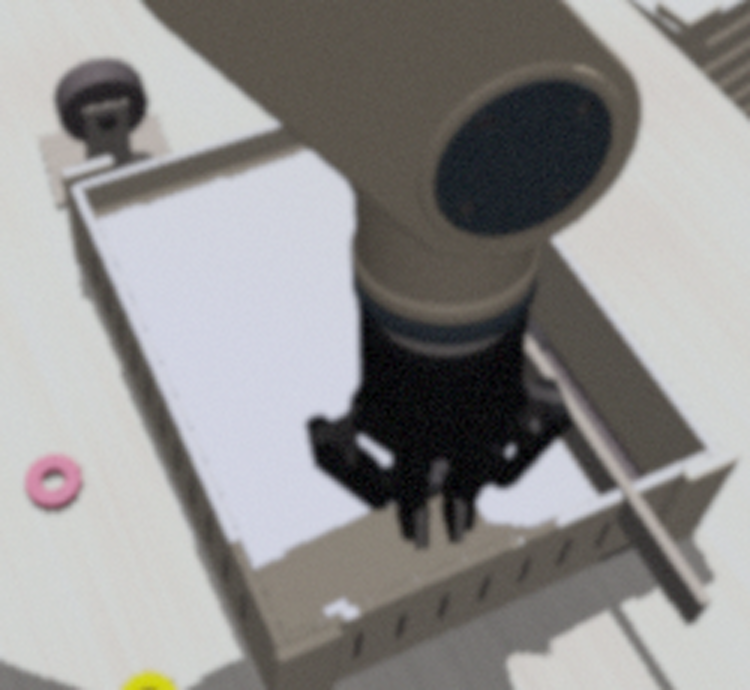

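```bash
python3 -m creep '[[0,-8,-1.3,0],[0,-9.9,-1.6,0],[0,-9.9,-1.6,0],[0,-9.9,-1.6,0],[0,-9.9,-1.6,0]]'; python3 -m creep '[[0,-9.9,-1.6,0],[0,-9.9,-1.6,0],[0,-9.9,-1.6,0],[0,-5,-0.8,0],[0,0,0,0]]'; python3 -c "
from h import *
t,M=tip()
shot('top','pics/t16.png',290,480,140,290,4)
shot('side','pics/s16.png',230,480,140,370,3)
"
```

```text
t: 19.7
eef_pos: [0.5458, -0.1565, 0.2368]
tool_rot: [2.938, -0.443, 0.051]
wrist_force: [0.6, 0.1, -0.1]
grip_width: 0.012
t: 20.2
eef_pos: [0.556, -0.1233, 0.2366]
tool_rot: [2.938, -0.443, 0.051]
wrist_force: [0.0, -0.6, 0.0]
grip_width: 0.0124
tip [ 0.5574 -0.1531  0.0662]
M [[0.9554, -0.2953, 0.0083], [-0.2896, -0.9415, -0.1725], [0.0588, 0.1624, -0.985]] q [-0.202  0.583  1.857 -0.271  0.677  0.307]
```

View pics/s16.png

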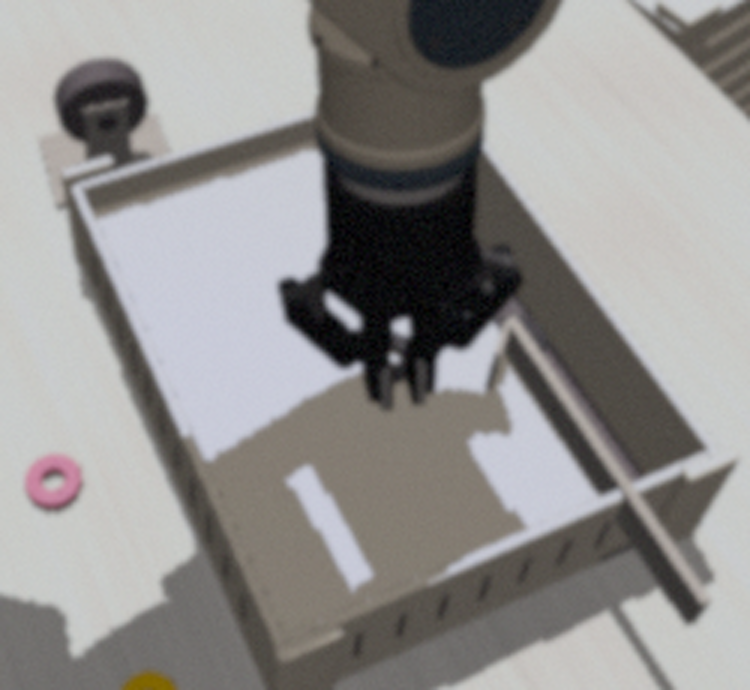

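View pics/t16.png

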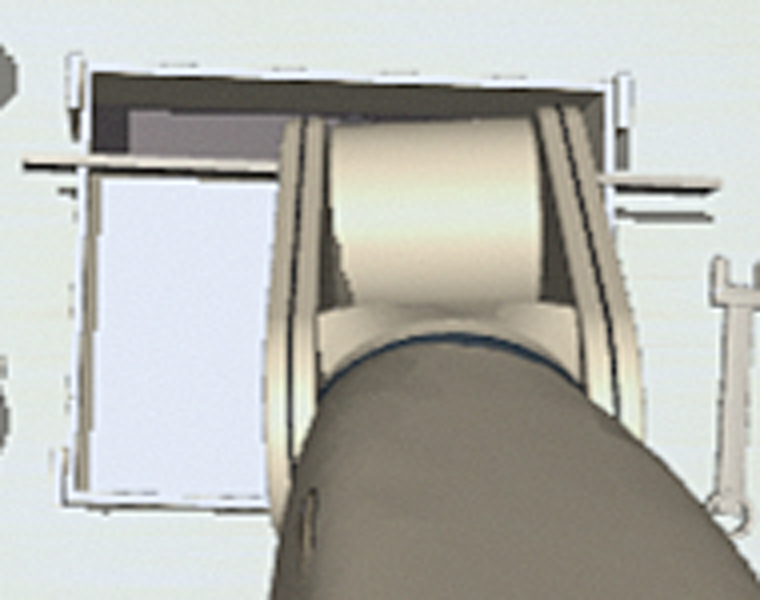

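```bash
python3 -m creep '[[0,12,2,0],[0,20,3.2,0],[0,15,-18,0],[0,0,-20,-8],[0,0,-15,-8]]'; python3 -m creep '[[0,0,0,-8],[0,0,0,-8],[0,0,0,-8],[0,0,0,-8],[0,0,0,-8]]'; python3 -m creep '[[0,0,0,-8],[0,0,0,-8],[0,0,0,-8],[0,0,0,-8],[0,0,0,-8]]'; python3 -m creep '[[0,0,0,-7],[0,0,0,-7],[0,0,0,0]]';  python3 -c "
from h import *
t,M=tip()
to(0,0,.3,0)
shot('side','pics/s17.png',230,480,140,370,3)
for r in spotter.trace('side','washer_a'):
        m=r['region']; ys,xs=np.nonzero(m); print(r['score'],xs.mean(),ys.mean(),px2w('side',(xs.mean(),ys.mean()),.066).round(4))
"
```

```text
t: 20.8
eef_pos: [0.5409, -0.1617, 0.2922]
tool_rot: [2.968, -0.026, 0.014]
wrist_force: [1.2, 0.3, -0.3]
grip_width: 0.0121
t: 21.3
eef_pos: [0.5409, -0.1612, 0.2913]
tool_rot: [2.803, 0.995, -0.076]
wrist_force: [0.3, -0.2, 0.2]
grip_width: 0.012
t: 21.8
eef_pos: [0.5409, -0.1612, 0.2913]
tool_rot: [2.313, 1.909, -0.157]
wrist_force: [0.1, 0.5, 0.8]
grip_width: 0.0119
t: 22.1
eef_pos: [0.541, -0.1611, 0.2913]
tool_rot: [2.076, 2.181, -0.182]
wrist_force: [-0.2, -0.7, 0.4]
grip_width: 0.0124
tip [ 0.5423 -0.1909  0.1209]
M [[-0.0483, 0.9988, 0.0077], [0.9838, 0.0489, -0.1727], [-0.1728, -0.0008, -0.985]] q [-0.273  0.487  1.854 -0.24   0.761 -1.722]
t 22.1 pos [ 0.541  -0.1611  0.2913] heading 2.8 tilt [-0.1728 -0.0008] shift [ 183.1 -532.4  -40.6] turn 2.8 F [-0.2 -0.7  0.4] w 0.0124
0.76 279.2094594594595 374.2060810810811 [ 0.3622 -0.2509  0.066 ]
0.56 402.625 248.625 [ 0.6452 -0.1439  0.066 ]
0.52 246.99148936170212 299.53617021276597 [ 0.3599 -0.1191  0.066 ]
```

View pics/s17.png

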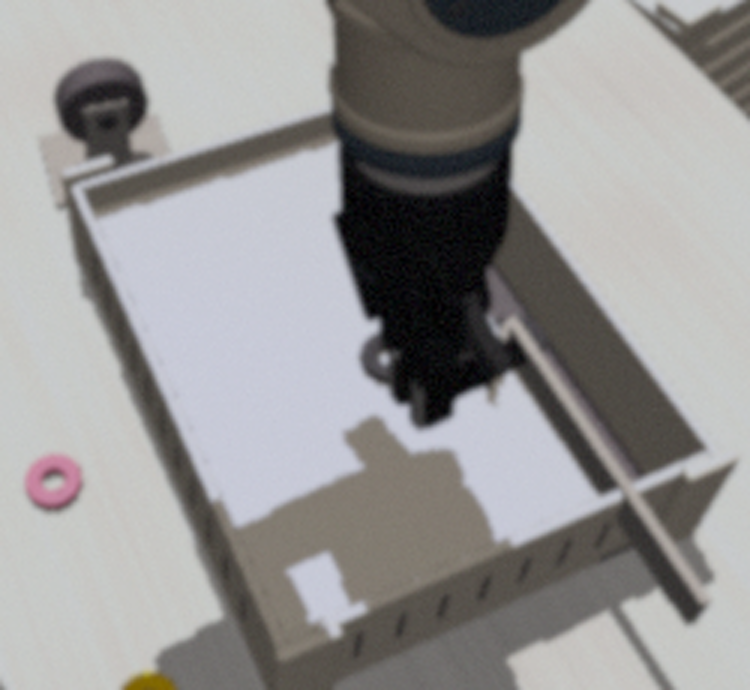

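```bash
python3 -c "
from h import *
print(px2w('side',(230+388.5/3-.5,140+358.5/3-.5),.067).round(4))
t,M=tip()
W=np.array([.566,-.127,.0645]); h=np.array([.9988,.0489,0])
for z in (.121,.085,.0645):
  d=W-42*h/1000; d[2]=z; print((M.T@(d-t)*1000).round(1))
print('unit',(M.T@h).round(4), 'down',(M.T@[0,0,-1]).round(3))
"
```

```text
[ 0.563 -0.13   0.067]
tip [ 0.5424 -0.1906  0.1209]
M [[-0.0442, 0.999, 0.0078], [0.984, 0.0449, -0.1726], [-0.1728, 0.0, -0.985]] q [-0.273  0.487  1.854 -0.24   0.761 -1.717]
[ 61.4 -15.6 -10.9]
[ 67.6 -15.6  24.6]
[ 71.1 -15.6  44.8]
unit [ 4.e-03  1.e+00 -6.e-04] down [ 0.173 -0.     0.985]
```

```bash
python3 -m creep '[[20,-10,-4,0],[20,-10,-4,0],[21,-6,-3,0],[0,0,0,0]]' 6; python3 -c "
from h import *
t,M=tip()
shot('side','pics/s18.png',230,480,140,370,3)
"
```

```text
t: 22.6
eef_pos: [0.5113, -0.0981, 0.2914]
tool_rot: [2.078, 2.18, -0.182]
wrist_force: [-0.3, 1.0, -0.3]
grip_width: 0.0056
tip [ 0.5124 -0.1278  0.121 ]
M [[-0.0473, 0.9989, 0.0067], [0.9839, 0.0478, -0.1721], [-0.1722, -0.0015, -0.9851]] q [-0.171  0.438  1.945 -0.253  0.738 -1.604]
```

View pics/s18.png

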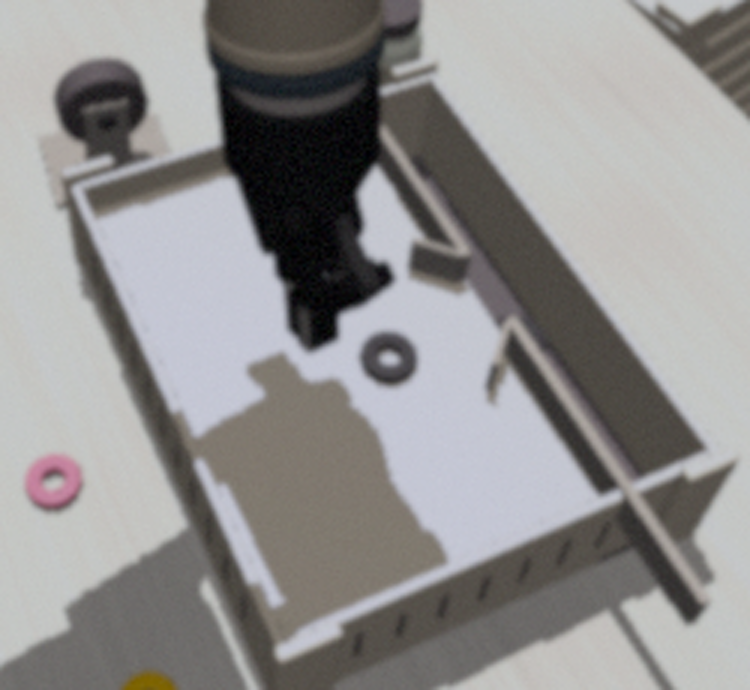

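```bash
python3 -m creep '[[-3,0,20,-2.5],[3,0,18,0],[2,0,10,0],[1,0,5,0],[0,0,0,0]]'; python3 -c "
from h import *
t,M=tip(); to(.5,0,.3,5.3)
print((M.T@(np.array([.5635,-.129,.0645])-t)*1000).round(1)); print('unit',(M.T@[.9957,.0924,0]).round(4))
print((M.T@(np.array([.637,-.1222,.0645])-t)*1000).round(1))
shot('side','pics/s19.png',230,480,140,370,3)
"
```

```text
t: 23.15
eef_pos: [0.5124, -0.1059, 0.2384]
tool_rot: [2.031, 2.227, -0.186]
wrist_force: [0.1, -0.3, -0.2]
grip_width: 0.006
tip [ 0.5137 -0.1358  0.068 ]
M [[-0.0911, 0.9958, 0.0071], [0.9808, 0.0909, -0.1725], [-0.1724, -0.0088, -0.985]] q [-0.186  0.534  1.958 -0.289  0.63  -1.615]
t 23.15 pos [ 0.5124 -0.1059  0.2384] heading 5.22 tilt [-0.1724 -0.0088] shift [ 94.4  -3.3 -79. ] turn -0.08 F [ 0.1 -0.3 -0.2] w 0.006
[ 2.7 50.3  2.6]
unit [-1.000e-04  9.999e-01 -8.900e-03]
[  2.7 124.1   2. ]
```

View pics/s19.png

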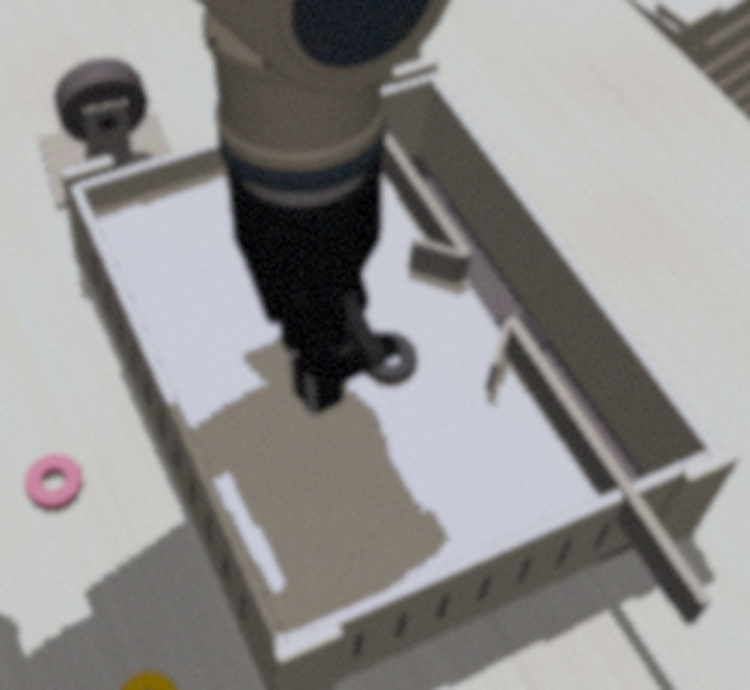

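```bash
python3 -m creep '[[3,0,2,0],[0,0,1,0],[0,8,0,0],[0,10,0,0],[0,10,0,0]]'; python3 -m creep '[[0,10,0,0],[0,10,0,0],[0,10,0,0],[0,8,0,0],[0,0,0,0]]'; python3 -c "
from h import *
t,M=tip(); to(.5,0,.3,5.3)
shot('side','pics/s20.png',230,480,140,370,3)
"
```

```text
t: 23.7
eef_pos: [0.5413, -0.1005, 0.2355]
tool_rot: [2.029, 2.226, -0.184]
wrist_force: [0.0, 0.1, 0.5]
grip_width: 0.006
t: 24.2
eef_pos: [0.5791, -0.097, 0.235]
tool_rot: [2.029, 2.226, -0.184]
wrist_force: [0.6, 0.0, -0.2]
grip_width: 0.0058
tip [ 0.5807 -0.1269  0.0646]
M [[-0.0919, 0.9957, 0.0094], [0.9807, 0.0921, -0.1727], [-0.1728, -0.0066, -0.9849]] q [-0.149  0.605  1.814 -0.265  0.704 -1.612]
t 24.2 pos [ 0.5791 -0.097   0.235 ] heading 5.29 tilt [-0.1728 -0.0066] shift [ 91.2 -70.3 -81.6] turn -0.01 F [ 0.6  0.  -0.2] w 0.0058
```

View pics/s20.png

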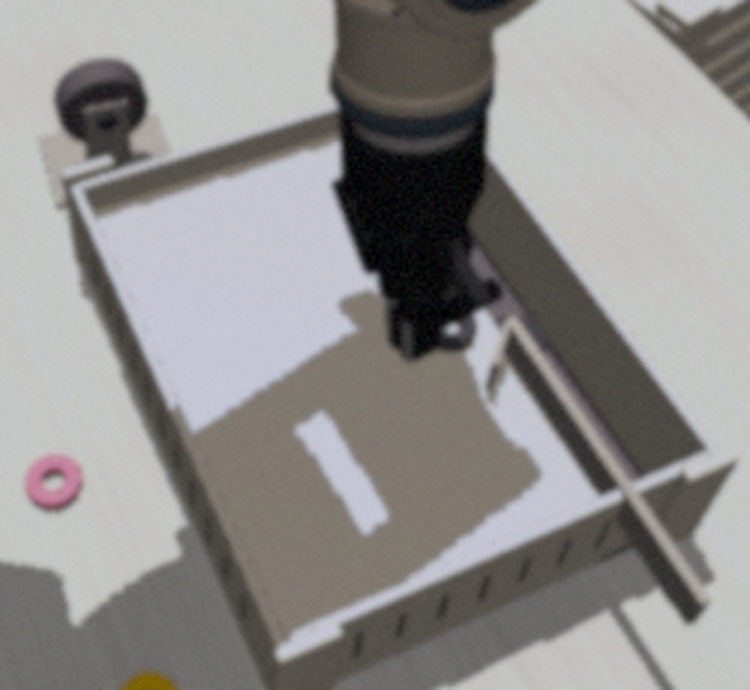

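```bash
python3 -m creep '[[0,8,0,0],[0,8,0,0],[0,8,0,0],[0,8,0,0],[0,6,0,0]]'; python3 -m creep '[[0,5,0,0],[0,4,0,0],[0,2,0,0],[0,0,0,0]]'; python3 -c "
from h import *
t,M=tip(); to(.5,0,.3,5.3)
shot('side','pics/s21.png',230,480,140,370,3)
"
```

```text
t: 24.75
eef_pos: [0.6166, -0.0935, 0.2347]
tool_rot: [2.029, 2.227, -0.185]
wrist_force: [0.2, -0.9, 0.3]
grip_width: 0.0061
t: 25.15
eef_pos: [0.6268, -0.0925, 0.2345]
tool_rot: [2.03, 2.227, -0.185]
wrist_force: [0.0, 0.7, 0.3]
grip_width: 0.006
tip [ 0.6282 -0.1224  0.0641]
M [[-0.0918, 0.9957, 0.0082], [0.9807, 0.0919, -0.1726], [-0.1726, -0.0078, -0.985]] q [-0.131  0.655  1.705 -0.248  0.766 -1.617]
t 25.15 pos [ 0.6268 -0.0925  0.2345] heading 5.27 tilt [-0.1726 -0.0078] shift [  91.1 -118.3  -81.5] turn -0.03 F [0.  0.7 0.3] w 0.006
```

View pics/s21.png

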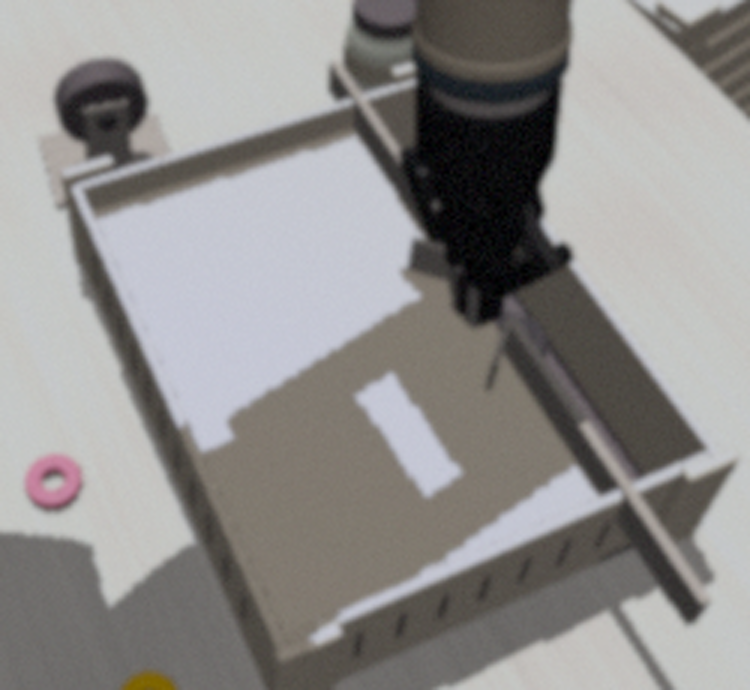

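Gone through, it seems. Retreat, lift clear, and check from the top.

```bash
python3 -m creep '[[0,-15,0,0],[0,-20,0,0],[0,-20,-20,0],[0,-20,-25,0],[0,-20,-25,0]]'; python3 -m creep '[[0,-20,-20,0],[25,0,-15,0],[35,0,0,0],[35,0,0,0],[35,0,0,0]]'; python3 -m creep '[[35,0,0,0],[20,0,0,0],[0,0,0,0]]'; python3 -c "
from h import *
t,M=tip()
shot('side','pics/s22.png',230,480,140,370,3)
shot('top','pics/t22.png',290,480,140,290,4)
"
```

```text
t: 25.7
eef_pos: [0.5303, -0.0892, 0.3046]
tool_rot: [2.03, 2.228, -0.186]
wrist_force: [0.4, 0.1, 1.0]
grip_width: 0.006
t: 26.2
eef_pos: [0.4989, 0.0434, 0.3167]
tool_rot: [2.03, 2.226, -0.184]
wrist_force: [-0.0, -0.9, 0.8]
grip_width: 0.0063
t: 26.5
eef_pos: [0.4938, 0.0983, 0.3066]
tool_rot: [2.027, 2.23, -0.186]
wrist_force: [-0.4, -0.1, 0.3]
grip_width: 0.0063
tip [0.4951 0.0684 0.1362]
M [[-0.0948, 0.9955, 0.0079], [0.9805, 0.0948, -0.1724], [-0.1724, -0.0086, -0.985]] q [ 0.216  0.402  1.957 -0.234  0.826 -1.288]
```

View pics/t22.png

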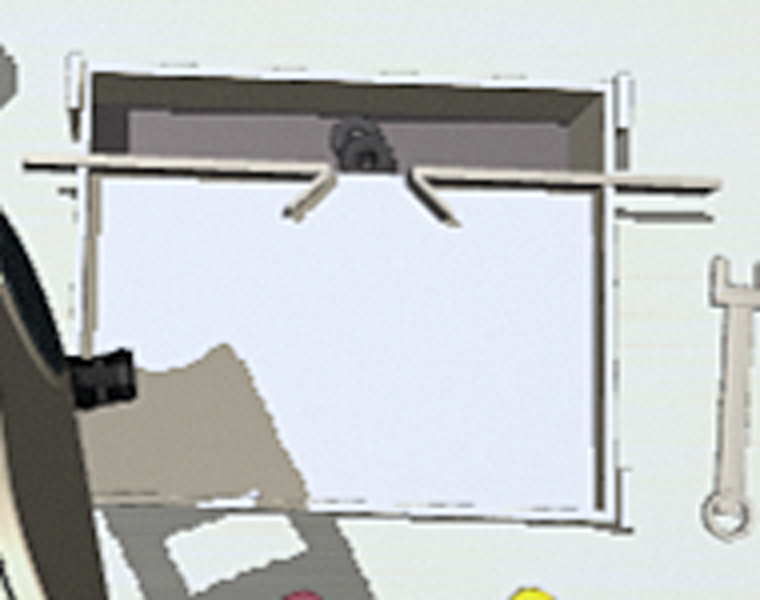

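View pics/s22.png

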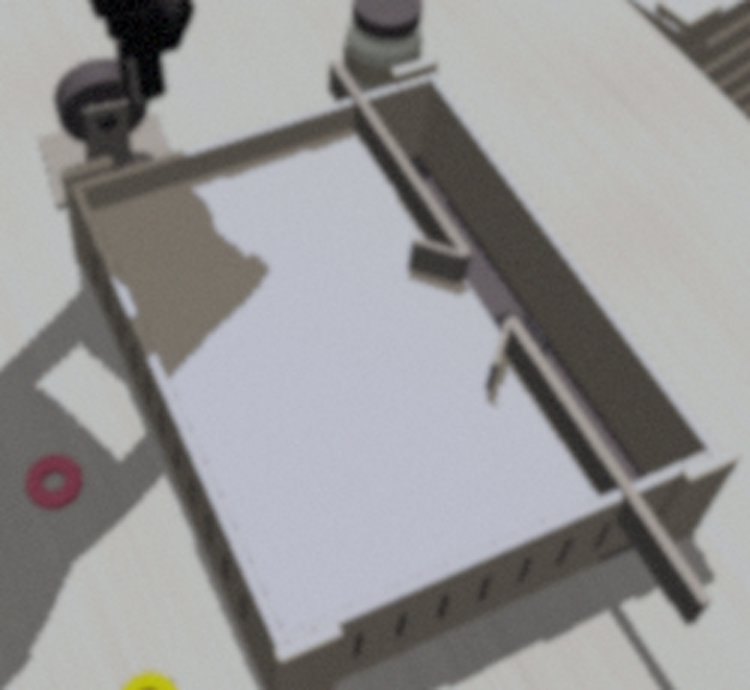

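```bash
python3 -c "
from h import *
shot('top','pics/t23.png',360,400,160,190,15)
for z in (.068,.04,.02):print(z,[w2px('top',(.639+.02,-.11,z))])
"
```

```text
0.068 [(np.float64(376.2476352049344), np.float64(174.06578478585016))]
0.04 [(np.float64(374.6612059632236), np.float64(176.54448834515924))]
0.02 [(np.float64(373.5813732607736), np.float64(178.23166423214357))]
```

View pics/t23.png

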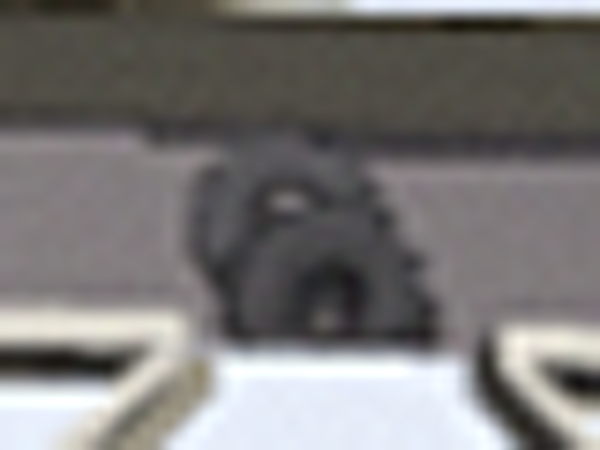

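```bash
python3 -c "
from h import *
print(bot.get_obs()['wrist_force'].round(2)); print(bot.close_job())"
```

```text
[ 0.2  -0.23  0.75]
the job is handed in; nothing more can be done
None
```

All three washers went through the gate one at a time and are lying in the slot. I handed the job in at about 26.6 s of the 70 s allowed; handing in gives no verdict. They went middle first, then the +y one, then the -y one, each pushed along the tray floor with the nearly closed fingers.

**Last checks:**
- **Washers:** the final top view shows an empty sorting floor and all three dark washers in the slot, in a pile just behind the gap. The third leans on the other two. I judged its height from the picture and the geometry, at most about 41 mm against the 50 mm limit; I did not measure it directly.
- **Other objects:** in the pictures the castor, wrench and jar look untouched. The arm stood clear of everything, with wrist force under 1 N.

**What went wrong:** while turning for the third washer, the last joint reached its limit. The tool then tilted about 10 degrees and shifted about 100 mm while it was above the tray. The moves could not undo the tilt, so I pushed the third washer with the tilted tool, using a half turn and a narrower finger opening.

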